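# Close the robot's electronics bay with its pin-located cover

### The arm

A 6-joint arm with a two-finger parallel gripper is mounted at the origin on the work surface. World frame = base frame: x ahead of the robot, y to its left, z up, the work surface at z = 0. Lengths are in m, angles in rad, forces in N, time in s.
With the tool pointing down it reaches from about 0.4 to 0.825 m from the base axis. Payload 7 kg.
Tool frame: the origin (TCP) lies between the finger pads; the fingertips stand 22 mm ahead of it and the grasp point (between the pads) lies 3 mm ahead of it (bot.finger_overhang is the distance from the TCP to the fingertips, in m); z points along the fingers, y is the line along which they close (so a half turn about z gives the same grasp; the last joint's range is limited). The gripper opens to 85 mm and grips with 20 to 120 N. Pads are 22 mm wide; open, the fingers measure 114 mm over their backs; the gripper's body (76 mm by 85 mm) begins 54 mm behind the grasp point. The pads swing forward as they close: fully open they stand 13 mm farther back than shut.
Start: joints at [0.288, 0.359, 0.012, 0, -1.224, -0.288], TCP at [0.675, -0, 0.233] pointing down, gripper open.
Joint ranges: [-3.07, 3.07], [-1.43, 2.12], [-1.02, 1.25], [-3.03, 1.67], [-3.05, -0], [-3.03, 3.03]. Speed limits (rad/s): [2.39, 2.39, 3.01, 3.14, 3.14, 3.14].

### API

Orientations are given as a unit quaternion [x, y, z, w].
In Python, from bench import get_obs, read_camera, order, bot gives the robot as it stands.
- The arm moves only by the shell command python3 -m jog 'ROWS' [FORCE]. ROWS is JSON, a list that holds one entry, the list of rows, each a list of 7 numbers: the finger opening in m, from 0 to 0.0854, then the shift along the world's x, y, z in m, then the turn, a rotation vector about the world's x, y, z in rad. In form: [[[claw, dx, dy, dz, wx, wy, wz], ...]]. A call has 1 to 20 rows; each row is the pose to reach, as a shift and turn from the pose commanded when the call began; what a row does not reach only later rows make up. A row lasts 1/10 s, in which the tool goes at most 50 mm and 8.59 degrees, less where a joint would pass 70% of its speed; a pose out of reach is approached as far as the arm can. A call with a gripper value outside its range is refused whole. The fingers move at their own pace and stop on an object; FORCE is the grip in N (left out, the last holds). Time passes only in rows, so rows that repeat a pose let the fingers close. It gives the time, the measured TCP pose, the force, the opening and the grip force at its end, in the units of the state.
- get_obs(): the state, without advancing time (a new reading comes with each control period).
- read_camera(name): name is "scene" or "side" or "wrist"; returns a dict with "pixels" (480x640x3 uint8, red, green, blue), "range_z" (480x640 float32, m along the optical axis (not along the pixel's ray), 0 where there is no reading), "fovy" (degrees; the focal length in pixels is half the picture's height over the tangent of half this angle, whatever the lens; pixels are square), "cx", "cy" (the principal point, pixels), "xyz" and "attitude" of the camera in the world; the wrist camera has in their place "T_tool_cam" (4x4, takes a point from camera to tool coordinates, whose origin is the TCP and whose axes are the flange's). Camera axes: x right, y down, z forward; pixel columns grow to the right and rows downward; lengths in m; the calibration is good to about 2 mm. A picture is of the moment at which its call begins: read the wrist's pose just before it.
- order.finish_job(): hands the job in; it is judged then, once.
The state is a dict: "time": time; "qpos": joint angles; "joint_vel": joint speeds; "joint_efforts": joint torques, N m; "tool_pos": TCP position; "orientation": TCP orientation; "ft_force": force on the tool from outside, world axes, zero at the start; "moment": the same for the moment, N m; "grip_width": opening from 0.0 (shut) to 1.0 (fully open); "gripper_force": force on a finger pad.
Only numpy, scipy, OpenCV 4.12 (cv2) and the standard library are available. Lean on these libraries where they do the work, as an engineer would, in place of code of your own. Each camera call takes 0.05 s, during which the arm holds its last target. There are 200 camera calls.

### The job

Put the right cover on the small wheeled robot base: take the cover that has one hole near each end, carry it by its handle and set it down over the two upright pins so that a pin comes up through each hole and the cover lies flat on the base, then let go. Do not drop it on from above the pins, and leave the other cover (both holes at the same end) where it lies.

Things in the scene. Friction and masses are not known exactly. Their poses are not given: they have to be found in the camera images.
- cover: Right cover, loose, flat on the bench: aluminium plate 150 (x) x 90 (y) x 6 mm, 24 mm through holes at x = -57 and +57, y = 0 (one near each end). Black bridge handle on its middle: bar 70 long (x), 20 wide (y), 30 to 46 mm above the underside, on posts at x = +-29; grip it across y. About 0.3 kg. Origin: centre of underside, z up. Fits either way round.
- drive_base: Fixed robot base on 4 wheels, 184 (x) x 153 (y) mm; origin under its middle at bench level, z up. Flat top 70 mm up, 170 x 108, with an open bay (green board in it). Pins on the top at x = -57 and +57, y = 0: 40 mm tall, 18 thick for the lowest 10, tapering to 5 at the tip, so the cover centres itself to 3 mm. Cover home: its origin 70 mm above this origin.
- other_cover: Wrong cover, to be left alone: same plate, size and handle, loose on the bench, but its two 24 mm holes are both at its +x end, side by side (x = +57, y = -22 and +22 mm). Origin: centre of the plate's underside, z up.
Mind the look-alikes: they are no part of the job. Leave any pink look-alike of the cover alone.

How it is judged:
On the way:
1. the cover is still in the fingers when the pins have entered its holes (underside less than 30 mm above the base's top, centre within 15 mm) (z of cover in the frame of drive_base below 0.1 m and horizontal distance between cover and drive_base below 0.015 m and contact force between the fingers and cover above 0.5 N), for 0.05 s.
At the end, for the whole second after the job is handed in: The right cover lies at rest, handle up, flat on the base (within 4 mm of its seat and 3.4 degrees of level), centred within 10 mm and turned within 10 degrees (either way round), with both pins through its holes; the other cover is within 30 mm of where it lay (z of cover in the frame of drive_base between 0.066 and 0.074 m and horizontal distance between cover and drive_base below 0.01 m and angle between the x axis of cover and the x axis of drive_base, either way round below 0.175 rad and angle between cover's own z axis and vertical below 0.06 rad and linear speed of cover below 0.02 m/s and distance of other_cover from where it was at the start of the episode below 0.03 m); the robot touches nothing.
It fails at once if the other cover is moved more than 30 mm (distance of other_cover from where it was at the start of the episode above 0.03 m).
It also fails if it takes over 42 s, if anything falls off the work surface, if the arm or the gripper's body presses on something with over 40 N, if the wrist force passes 120 N, or if a joint passes its speed limit or range.

## Working session

There is one attempt and no reset: what is moved stays moved. The work goes in short steps, Python scripts to look and compute and a shell command to move; the robot and the scene stay as the last step left them, time stands still between calls to the robot, and variables do not carry over. Pictures are saved under pics/ and viewed, at most 10 in all, crops included, and the job is handed in when it is done.

```bash
ls; mkdir -p pics; cat > h.py <<'E'
import numpy as np,cv2
from scipy.spatial.transform import Rotation as R
from bench import get_obs, read_camera, order, bot
def cloud(c,T=None):
    f=240/np.tan(np.radians(c["fovy"])/2)
    v,u=np.mgrid[:480,:640]; z=c["range_z"]
    p=np.stack([(u-c["cx"])/f*z,(v-c["cy"])/f*z,z],-1)
    if T is None:
        a=np.array(c["attitude"]); M=a if a.shape==(3,3) else R.from_quat(a).as_matrix()
        return p@M.T+np.array(c["xyz"])
    return p@T[:3,:3].T+T[:3,3]
def shot(n,fn):
    o=get_obs(); c=read_camera(n); T=None
    if n=="wrist":
        T=np.eye(4);T[:3,:3]=R.from_quat(o["orientation"]).as_matrix();T[:3,3]=o["tool_pos"];T=T@np.array(c["T_tool_cam"])
    P=cloud(c,T); cv2.imwrite("pics/"+fn,c["pixels"][:,:,::-1]); np.save("pics/"+fn[:-4]+".npy",P); return c,P
E
python3 - <<'E'
from h import *
for n in("scene","wrist"):
    c,P=shot(n,n+"0.png"); print(n,c["fovy"],c.get("xyz"),c.get("attitude"),c.get("T_tool_cam"))
a=cv2.imread("pics/scene0.png")
print(get_obs())
E
```

```text
pics
scene 50.091651037348576 [ 0.96171321 -0.34286024  0.65205103] [ 0.81338765  0.42775402 -0.19144793 -0.34463707] None
wrist 70.40270845793519 None None [[-1.24283705e-04 -9.56004263e-01 -2.93352746e-01  7.44798555e-02]
 [ 9.99999992e-01 -1.18138035e-04 -3.86675725e-05  7.37953190e-04]
 [ 2.31024710e-06 -2.93352748e-01  9.56004270e-01 -1.40688475e-01]
 [ 0.00000000e+00  0.00000000e+00  0.00000000e+00  1.00000000e+00]]
{'time': 0.1, 'qpos': array([ 2.88081893e-01,  3.59313249e-01,  1.11671924e-02, -3.03845939e-04,
       -1.22414536e+00, -2.88107739e-01]), 'joint_vel': array([ 7.63926727e-04, -1.32249095e-03,  2.81872656e-03, -1.32946970e-05,
        8.74592102e-04,  1.60179013e-03]), 'joint_efforts': array([-2.15360997e-03, -5.84764302e+01,  2.94110012e+01,  6.95456967e+00,
       -3.12475757e-03, -2.11378938e-05]), 'tool_pos': array([ 6.74563844e-01, -4.27690819e-05,  2.32266816e-01]), 'orientation': array([-7.07060864e-01,  7.07152286e-01,  4.82165070e-04, -5.88847868e-04]), 'ft_force': array([0.7127036 , 0.84700558, 0.60259536]), 'moment': array([-0.00844817, -0.00903941, -0.03807545]), 'gripper_force': 0.0, 'grip_width': 0.9974737925688645}
```

View pics/scene0.png

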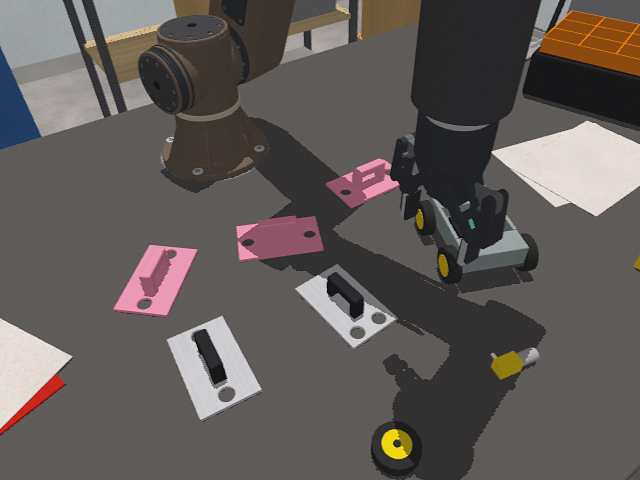

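The scene picture shows the wrong cover at (345,305), with two holes side by side at (357,332) and (379,318). The right cover is at (213,367), with a hole at (227,394) and the other near (200,335) behind the handle. The base is at (475,235), under the gripper. The three pink plates are look-alikes.

```bash
python3 - <<'E'
from h import *
P=np.load("pics/scene0.npy")
def rep(P,m,name):
    q=P[m]; r=cv2.minAreaRect(q[:,:2].astype(np.float32)*1000); print(name,len(q),"z",np.median(q[:,2]).round(4),"rect",r, "box",cv2.boxPoints(r).round().tolist())
for nm,(u0,u1,v0,v1) in dict(right=(160,268,310,425),wrong=(290,400,260,350)).items():
    m=np.zeros((480,640),bool); m[v0:v1,u0:u1]=1
    z=P[:,:,2]
    rep(P,m&(z>.003)&(z<.012),nm+" plate"); rep(P,m&(z>.040)&(z<.052),nm+" bar")
W=np.load("pics/wrist0.npy"); z=W[:,:,2]
for a,b in((.062,.078),(.08,.12)):
    m=(z>a)&(z<b); n,l,s,c=cv2.connectedComponentsWithStats(m.astype(np.uint8))
    for i in range(1,n):
        if s[i,4]>40: print(a,s[i]); rep(W,l==i,"w")
E
```

```text
right plate 4579 z 0.0063 rect ((507.2723693847656, -253.43093872070312), (168.0767059326172, 202.17152404785156), 60.60535430908203) box [[378.0, -277.0], [554.0, -376.0], [637.0, -230.0], [460.0, -131.0]]
right bar 618 z 0.0459 rect ((518.5071411132812, -251.15370178222656), (20.139616012573242, 70.20068359375), 85.5314712524414) box [[483.0, -258.0], [553.0, -264.0], [554.0, -244.0], [484.0, -238.0]]
wrong plate 3169 z 0.0064 rect ((532.380859375, -20.540008544921875), (180.3504638671875, 181.46014404296875), 55.00265121459961) box [[406.0, -42.0], [555.0, -146.0], [658.0, 1.0], [510.0, 105.0]]
wrong bar 494 z 0.0458 rect ((536.50634765625, -26.013912200927734), (70.63766479492188, 21.33395004272461), 3.9148266315460205) box [[501.0, -18.0], [502.0, -39.0], [572.0, -34.0], [571.0, -13.0]]
0.062 [389 350  26  19 279]
w 279 z 0.0631 rect ((585.482177734375, 151.9142608642578), (19.138137817382812, 23.41197395324707), 67.39205169677734) box [[571.0, 148.0], [593.0, 139.0], [600.0, 156.0], [578.0, 165.0]]
0.062 [ 351  362   87   57 2167]
w 2167 z 0.0698 rect ((591.5748291015625, 196.4814910888672), (63.72823715209961, 74.0415267944336), 67.42032623291016) box [[545.0, 181.0], [614.0, 153.0], [638.0, 212.0], [570.0, 240.0]]
```

View pics/wrist0.png

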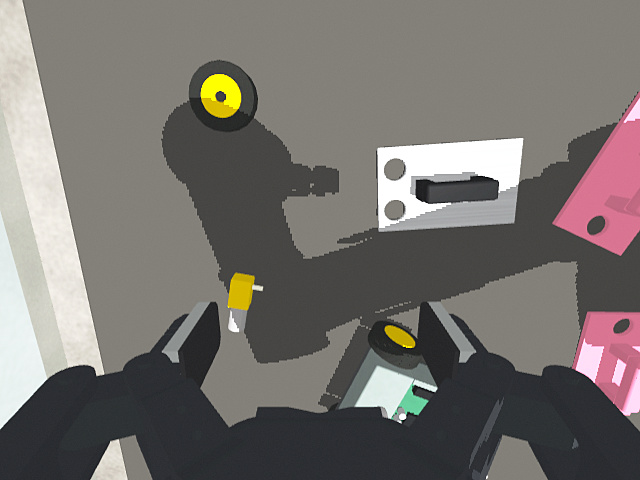

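The wrist picture shows the wrong cover at (450,185) and a base corner at (390,390), which the gripper partly hides. The right cover's bar is at (0.518, -0.251), top at 46 mm, 70x20 mm, yaw -4.5°, and all of that fits. I'll move over it, which also clears the view of the base.

```bash
python3 -m jog '[[[0.085,-0.156,-0.251,0,0,0,1.49],[0.085,-0.156,-0.251,0,0,0,1.49],[0.085,-0.156,-0.251,0,0,0,1.49],[0.085,-0.156,-0.251,0,0,0,1.49],[0.085,-0.156,-0.251,0,0,0,1.49],[0.085,-0.156,-0.251,0,0,0,1.49],[0.085,-0.156,-0.251,0,0,0,1.49],[0.085,-0.156,-0.251,0,0,0,1.49],[0.085,-0.156,-0.251,0,0,0,1.49],[0.085,-0.156,-0.251,0,0,0,1.49],[0.085,-0.156,-0.251,0,0,0,1.49],[0.085,-0.156,-0.251,0,0,0,1.49],[0.085,-0.156,-0.251,0,0,0,1.49]]]'
python3 - <<'E'
from h import *
shot("wrist","wrist1.png"); shot("scene","scene1.png")
W=np.load("pics/wrist1.npy"); S=np.load("pics/scene1.npy")
def comps(P,a,b,mn):
    m=(P[:,:,2]>a)&(P[:,:,2]<b)&(P[:,:,0]<.85)&(P[:,:,0]>.35)
    n,l,s,c=cv2.connectedComponentsWithStats(m.astype(np.uint8))
    for i in range(1,n):
        if s[i,4]>mn:
            q=P[l==i]; r=cv2.minAreaRect(q[:,:2].astype(np.float32)*1000); print(a,s[i],np.median(q,0).round(4),np.round(r[0],1),np.round(r[1],1),round(r[2],1))
print("wrist");comps(W,.040,.052,200);
print("scene");comps(S,.064,.076,100);comps(S,.085,.115,8)
a=cv2.imread("pics/scene1.png")[150:350,380:600]
b=cv2.resize(cv2.imread("pics/wrist1.png"),(400,300))
cv2.imwrite("pics/v1.png",np.hstack([cv2.resize(a,(330,300)),b]))
E
```

```text
time: 1.4
tool_pos: [0.5189, -0.2509, 0.233]
orientation: [0.999, -0.042, -0.0, -0.0]
ft_force: [0.6, -0.2, -0.8]
grip_width: 0.995
gripper_force: 0.0
wrist
0.04 [  70  184   43   70 1535] [ 0.5363 -0.0269  0.0455] [534.2 -24.8] [69.9 21.3] 3.5
0.04 [ 309  184   20   69 1367] [ 0.5173 -0.2505  0.0458] [ 515.8 -250.1] [19.4 69.4] 85.6
scene
0.064 [579  80  61  21 314] [0.4152 0.822  0.0699] [412.9 820.2] [133.6  13.9] 17.8
0.064 [ 429  185  105   76 2775] [0.5865 0.2296 0.0703] [560.3 243.7] [128.8 172. ] 67.5
0.085 [582  63  58  29 879] [0.4076 0.8232 0.1024] [407.1 824.8] [126.2  26.5] 20.0
0.085 [461 179   9  16  95] [0.5058 0.2546 0.0947] [505.9 254.3] [15.1  9.8] 30.6
0.085 [488 221  10  17 114] [0.6105 0.2102 0.0956] [608.9 211.4] [14.4 12.1] 6.6
```

View pics/v1.png

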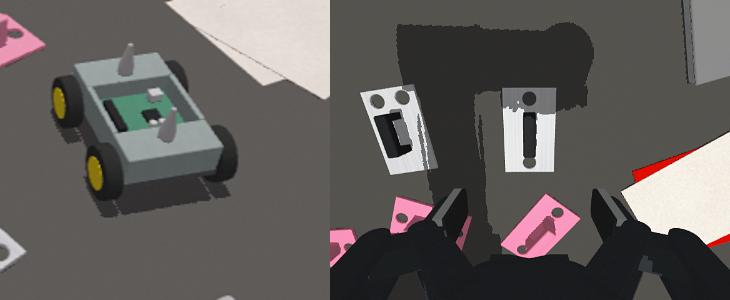

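The left panel shows the base with its two pins. The right panel (the wrist view at half scale) shows the right cover with a hole at each end, at (530,98) and (530,163), and the wrong cover on the left. The bar is at (0.517, -0.250) by the second measure, which agrees with the first. I'll descend and grip.

```bash
python3 -m jog '[[[0.085,-0.002,0.001,-0.05,0,0,0],[0.085,-0.002,0.001,-0.1,0,0,0],[0.085,-0.002,0.001,-0.14,0,0,0],[0.085,-0.002,0.001,-0.17,0,0,0],[0.085,-0.002,0.001,-0.191,0,0,0],[0.085,-0.002,0.001,-0.191,0,0,0],[0.01,-0.002,0.001,-0.191,0,0,0],[0.01,-0.002,0.001,-0.191,0,0,0],[0.01,-0.002,0.001,-0.191,0,0,0],[0.01,-0.002,0.001,-0.191,0,0,0],[0.01,-0.002,0.001,-0.191,0,0,0],[0.01,-0.002,0.001,-0.191,0,0,0],[0.01,-0.002,0.001,-0.191,0,0,0],[0.01,-0.002,0.001,-0.191,0,0,0]]]' 60
```

```text
time: 2.9
tool_pos: [0.5176, -0.2502, 0.0434]
orientation: [0.999, -0.04, 0.001, 0.0]
ft_force: [-1.1, 1.7, 6.8]
grip_width: 0.205
gripper_force: 58.5
```

```bash
python3 -m jog '[[[0.01,0,0,0.02,0,0,0],[0.01,0,0,0.06,0,0,0],[0.01,0,0,0.11,0,0,0],[0.01,0,0,0.16,0,0,0],[0.01,0,0,0.2,0,0,0],[0.01,0,0,0.2,0,0,0]]]'
python3 - <<'E'
from h import *
c,P=shot("side","side1.png")
print(c["xyz"])
for P,n in((P,"side"),(np.load("pics/scene1.npy"),"scene")):
    X,Y,Z=P[...,0],P[...,1],P[...,2]
    near=np.hypot(X-.557,Y-.234)<.13
    m=near&(Z>.067)&(Z<.073); q=P[m]
    r=cv2.minAreaRect(q[:,:2].astype(np.float32)*1000); print(n,"top",m.sum(),r)
    for a,b in((.082,.092),(.092,.1),(.1,.113)):
        k,l,s,cc=cv2.connectedComponentsWithStats((near&(Z>a)&(Z<b)).astype(np.uint8))
        for i in range(1,k):
            if s[i,4]>8: q=P[l==i]; print(n,a,s[i,4],((q.min(0)+q.max(0))/2*1000).round(1),(np.ptp(q,axis=0)*1000).round(1))
E
```

```text
time: 3.5
tool_pos: [0.5196, -0.2509, 0.249]
orientation: [0.999, -0.04, 0.005, 0.001]
ft_force: [1.0, -0.5, -4.0]
grip_width: 0.204
gripper_force: 59.4
[ 0.26462906 -0.53982151  0.66873306]
side top 1445 ((554.0546875, 235.962646484375), (114.91690826416016, 169.7311248779297), 67.44377899169922)
side 0.082 36 [501.  254.2  87.1] [15.2 13.6  9.8]
side 0.082 41 [606.8 210.3  86.9] [15.6 11.6  9.8]
side 0.092 24 [501.3 256.   96. ] [10.5 12.3  7.3]
side 0.092 24 [606.9 212.6  95.9] [ 9.9 10.9  7.4]
side 0.1 22 [501.3 255.6 105.3] [ 7.1  8.  10.2]
side 0.1 19 [606.4 212.9 105.3] [7.1 7.5 9.8]
scene top 2458 ((559.0812377929688, 239.8116455078125), (121.96551513671875, 171.85055541992188), 66.71162414550781)
scene 0.082 52 [504.1 255.7  87.1] [18.3 12.5  9.5]
scene 0.082 60 [609.3 210.9  87. ] [15.4 13.9  9.8]
scene 0.092 29 [505.1 254.3  96.1] [12.8  8.8  7.7]
scene 0.092 35 [609.9 210.8  96. ] [11.2 10.4  7.4]
scene 0.1 30 [504.6 256.5 105.8] [ 8.8  6.1 11.2]
scene 0.1 39 [610.  212.9 106. ] [ 7.9  8.7 11.8]
```

View pics/side1.png

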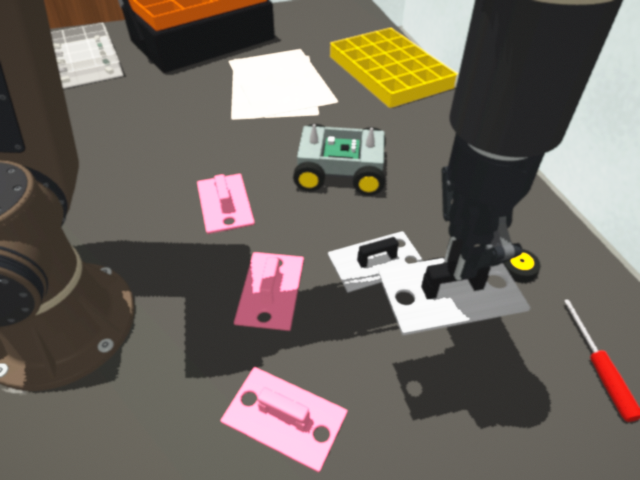

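The side picture shows the cover held level in the fingers at (450,290) and the base at (340,158) with both pins. The two views put the base centre at (0.5555, 0.2345) and yaw at -22.2°, with a pin spacing of 113.7 mm (nominal 114). I'll carry the cover over while working out where it sits in the hand.

```bash
python3 -m jog '[[[0.01,0.002,0.03,0,0,0,-0.02],[0.01,0.005,0.07,0,0,0,-0.04],[0.01,0.009,0.115,0,0,0,-0.07],[0.01,0.012,0.16,0,0,0,-0.1],[0.01,0.015,0.205,0,0,0,-0.13],[0.01,0.018,0.25,0,0,0,-0.16],[0.01,0.021,0.295,0,0,0,-0.19],[0.01,0.025,0.34,0,0,0,-0.22],[0.01,0.029,0.385,0,0,0,-0.25],[0.01,0.032,0.425,0,0,0,-0.28],[0.01,0.034,0.46,0,0,0,-0.3],[0.01,0.036,0.478,0,0,0,-0.307],[0.01,0.036,0.485,0,0,0,-0.307],[0.01,0.036,0.485,0,0,0,-0.307],[0.01,0.036,0.485,0,0,0,-0.307]]]'
python3 - <<'E'
from h import *
o=get_obs(); print(o["tool_pos"],R.from_quat(o["orientation"]).as_matrix().round(3).tolist())
for n in("scene","side"):
    c,P=shot(n,n+"2.png"); Z=P[...,2]; z0=o["tool_pos"][2]-.0434
    d=np.hypot(P[...,0]-o["tool_pos"][0],P[...,1]-o["tool_pos"][1])<.12
    m=d&(abs(Z-z0-.006)<.012)
    k,l,s,cc=cv2.connectedComponentsWithStats(m.astype(np.uint8)); i=1+np.argmax(s[1:,4]); q=P[l==i]
    A=np.c_[q[:,:2],np.ones(len(q))]; 
    f=np.linalg.lstsq(A,q[:,2],rcond=None)[0]
    print(n,len(q),"tilt",f[:2].round(3),"z",np.median(q[:,2]),cv2.minAreaRect(q[:,:2].astype(np.float32)*1000))
a=cv2.imread("pics/scene2.png")[80:320,340:640]; b=cv2.imread("pics/side2.png")[20:260,220:520]
cv2.imwrite("pics/v2.png",np.hstack([cv2.resize(a,(400,320)),cv2.resize(b,(400,320))]))
E
```

```text
time: 5.05
tool_pos: [0.5526, 0.2339, 0.2414]
orientation: [0.981, -0.193, -0.001, 0.001]
ft_force: [-0.7, -0.3, -3.4]
grip_width: 0.204
gripper_force: 59.5
[0.55256374 0.2338554  0.24143936] [[0.926, -0.378, -0.001], [-0.378, -0.926, -0.001], [-0.001, 0.001, -1.0]]
scene 2839 tilt [-0.005  0.015] z 0.20437207908212712 ((551.388916015625, 233.48587036132812), (92.10443115234375, 153.80520629882812), 67.9226303100586)
side 2087 tilt [0.003 0.013] z 0.20407968690214695 ((549.484619140625, 233.50213623046875), (96.5638427734375, 149.97628784179688), 67.33281707763672)
```

View pics/v2.png

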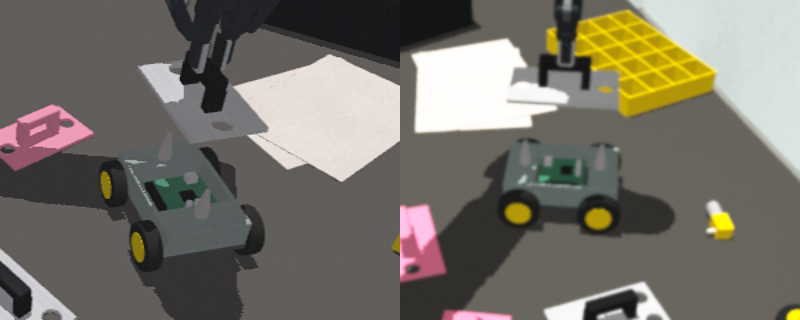

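Both panels show the cover level above the base and aligned with the pins. Its centre is at (0.5505, 0.2335) and yaw is right, so it needs +5 mm in x and +1 mm in y. I'll descend until the tips enter and check force.

```bash
python3 -m jog '[[[0.01,0.005,0.001,-0.01,0,0,0],[0.01,0.005,0.001,-0.03,0,0,0],[0.01,0.005,0.001,-0.05,0,0,0],[0.01,0.005,0.001,-0.07,0,0,0],[0.01,0.005,0.001,-0.08,0,0,0],[0.01,0.005,0.001,-0.088,0,0,0],[0.01,0.005,0.001,-0.096,0,0,0],[0.01,0.005,0.001,-0.1,0,0,0],[0.01,0.005,0.001,-0.1,0,0,0],[0.01,0.005,0.001,-0.1,0,0,0]]]'
python3 - <<'E'
from h import *
o=get_obs(); print(o["tool_pos"])
for n in("scene","side"):
    c,P=shot(n,n+"3.png"); Z=P[...,2]; z0=o["tool_pos"][2]-.0434
    d=np.hypot(P[...,0]-.555,P[...,1]-.234)<.1
    m=d&(abs(Z-z0-.006)<.008)
    k,l,s,cc=cv2.connectedComponentsWithStats(m.astype(np.uint8)); i=1+np.argmax(s[1:,4]); q=P[l==i]
    print(n,len(q),np.median(q[:,2]),cv2.minAreaRect(q[:,:2].astype(np.float32)*1000))
a=cv2.imread("pics/scene3.png")[120:320,400:600]; b=cv2.imread("pics/side3.png")[80:220,270:410]
cv2.imwrite("pics/v3.png",np.hstack([cv2.resize(a,(400,400)),cv2.resize(b,(400,400))]))
E
```

```text
time: 6.15
tool_pos: [0.5583, 0.2362, 0.1426]
orientation: [0.981, -0.193, 0.0, -0.0]
ft_force: [-0.0, -0.0, -3.4]
grip_width: 0.207
gripper_force: 59.5
[0.5582816  0.23618008 0.14262733]
scene 2627 0.10554709753089675 ((557.1318969726562, 236.1199951171875), (92.07618713378906, 153.39886474609375), 67.91336822509766)
side 1879 0.10501688003612986 ((555.1170043945312, 236.58721923828125), (95.75222778320312, 149.72714233398438), 68.11104583740234)
```

View pics/v3.png

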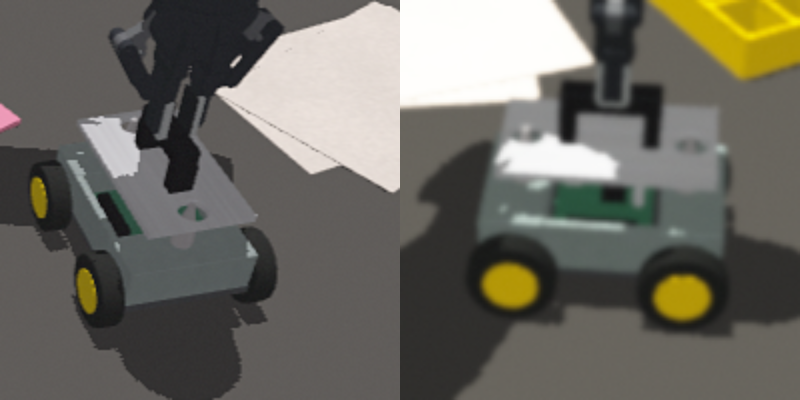

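The pin tips are in both holes, at (192,212) and (130,125) in the left panel and (527,130) and (690,145) in the right panel, with no side force. The underside is 29 mm above the seat. I'll lower it gently.

```bash
python3 -m jog '[[[0.01,0,-0.001,-0.004,0,0,0],[0.01,0,-0.001,-0.008,0,0,0],[0.01,0,-0.001,-0.012,0,0,0],[0.01,0,-0.001,-0.016,0,0,0],[0.01,0,-0.001,-0.02,0,0,0],[0.01,0,-0.001,-0.023,0,0,0],[0.01,0,-0.001,-0.026,0,0,0],[0.01,0,-0.001,-0.028,0,0,0],[0.01,0,-0.001,-0.028,0,0,0],[0.01,0,-0.001,-0.028,0,0,0]]]'
```

```text
time: 7.25
tool_pos: [0.558, 0.235, 0.1142]
orientation: [0.981, -0.193, 0.0, -0.0]
ft_force: [0.2, -0.6, -2.8]
grip_width: 0.206
gripper_force: 59.5
```

```bash
python3 -m jog '[[[0.01,0,0,-0.0005,0,0,0],[0.01,0,0,-0.001,0,0,0],[0.01,0,0,-0.0015,0,0,0],[0.01,0,0,-0.0015,0,0,0]]]'
```

```text
time: 7.65
tool_pos: [0.5581, 0.2351, 0.1134]
orientation: [0.981, -0.193, 0.0, -0.0]
ft_force: [-3.8, -0.3, 4.7]
grip_width: 0.205
gripper_force: 60.5
```

It's in contact with the seat: vertical force went from -3 to +5 N. I'll release and rise.

```bash
python3 -m jog '[[[0.07,0,0,0,0,0,0],[0.07,0,0,0,0,0,0],[0.07,0,0,0,0,0,0],[0.07,0,0,0,0,0,0],[0.07,0,0,0,0,0,0],[0.07,0,0,0.02,0,0,0],[0.07,0,0,0.05,0,0,0],[0.07,0,0,0.09,0,0,0],[0.07,0,0,0.13,0,0,0],[0.07,0,0,0.13,0,0,0],[0.07,0,0,0.13,0,0,0]]]'
python3 - <<'E'
from h import *
for n in("scene","side"):
    c,P=shot(n,n+"4.png"); Z=P[...,2]
    d=np.hypot(P[...,0]-.555,P[...,1]-.234)<.1
    m=d&(abs(Z-.076)<.005)
    k,l,s,cc=cv2.connectedComponentsWithStats(m.astype(np.uint8)); i=1+np.argmax(s[1:,4]); q=P[l==i]
    f=np.linalg.lstsq(np.c_[q[:,:2],np.ones(len(q))],q[:,2],rcond=None)[0]
    print(n,len(q),np.median(q[:,2]),f[:2].round(3),cv2.minAreaRect(q[:,:2].astype(np.float32)*1000))
a=cv2.imread("pics/scene4.png")[120:320,400:600]; b=cv2.imread("pics/side4.png")[80:220,270:410]
cv2.imwrite("pics/v4.png",np.hstack([cv2.resize(a,(400,400)),cv2.resize(b,(400,400))]))
E
```

```text
time: 8.75
tool_pos: [0.5583, 0.2353, 0.2437]
orientation: [0.981, -0.193, 0.001, -0.001]
ft_force: [-0.8, 0.0, -1.0]
grip_width: 0.818
gripper_force: 0.0
scene 2598 0.07640460681729133 [-0.003  0.005] ((558.0632934570312, 235.1866455078125), (106.91975402832031, 168.6439971923828), 66.53459930419922)
side 1671 0.07577707871480943 [0.002 0.006] ((555.8016357421875, 235.72119140625), (101.74833679199219, 162.1826171875), 65.60366821289062)
```

View pics/v4.png

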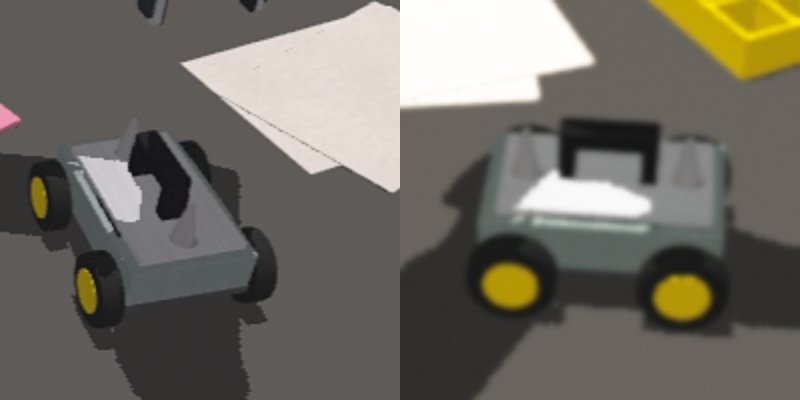

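The cover lies flat with its top at 76 mm, both pins are up through the holes, at (185,230) and (130,140) in the left panel, and the gripper is clear.

```bash
python3 -c "
from bench import order; print(order.finish_job())"
```

```text
the job is handed in; nothing more can be done
None
```

The right cover lies flat on the base with both pins up through its holes; I lowered it on by its handle and let go, never touched the other cover, and handed the job in at about 9 s (no verdict came back).

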